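# Switch on the guarded branding-iron heater

### The arm

A 6-joint arm with a two-finger parallel gripper is mounted at the origin on the work surface. World frame = base frame: x ahead of the robot, y to its left, z up, the work surface at z = 0. Lengths are in m, angles in rad, forces in N, time in s.
With the tool pointing down it reaches from about 0.25 to 0.725 m from the base axis. Payload 4 kg.
Tool frame: the origin (TCP) lies on the centre line of the jaws, within the pads' length; the fingertips stand 14 mm ahead of it and the grasp point (between the pads) lies 5 mm behind it; z points along the fingers, x is the direction in which the jaws open and shut, and the axes are right-handed (so a half turn about z gives the same grasp; the last joint's range is limited). The gripper opens to 85 mm and grips with 20 to 120 N. Pads are 22 mm wide; open, the fingers measure 114 mm over their backs; the gripper's body (76 mm by 85 mm) begins 54 mm behind the grasp point. The pads swing forward as they close: fully open they stand 13 mm farther back than shut.
Start: joints at [1.269, 0.241, 0.005, 1.335, 0, 1.571], TCP at [0.149, 0.477, 0.245] pointing down, gripper open.
Joint ranges: [-2.72, 2.72], [-1.05, 1.87], [-1.09, 1.28], [-1.99, 2.15], [-1.42, 1.44], [-3.14, 3.14]. Speed limits (rad/s): [2.79, 2.79, 3.14, 3.14, 3.14, 3.14].

### API

Orientations are given as a unit quaternion [x, y, z, w].
In Python, from workcell import bot gives the robot as it stands.
- The arm moves only by the tool play_rows, never from a script. Its argument "motion" is a list of rows, each an object with "fingers": the closure, from -1 (fully open) to 1 (shut), so that 0 is half open; "translation": the shift along the tool's x, y, z in cm, a list of three; "roll": the turn about the tool's z in degrees. A call has 1 to 20 rows; each row is the pose to reach, as a shift and turn from the pose commanded when the call began, along the tool's axes at that moment; what a row does not reach only later rows make up. A row lasts 1/12 s, in which the tool goes at most 41.7 mm and 7.16 degrees, less where a joint would pass 70% of its speed; a pose out of reach is approached as far as the arm can. A call with a gripper value outside its range is refused whole. The fingers move at their own pace and stop on an object; the grip force is fixed at half the most. Time passes only in rows, so rows that repeat a pose let the fingers close. It gives the time, the measured TCP pose, the force and the opening at its end, in the units of the state.
- bot.get_obs(): the state, without advancing time (a new reading comes with each control period).
- bot.camera(name): name is "side" or "top"; returns a dict with "pixels" (480x640x3 uint8, red, green, blue), "intrinsics" (3x3 intrinsics, pixels), "world_to_cam" (4x4, takes a point from world to camera coordinates). Camera axes: x right, y down, z forward; pixel columns grow to the right and rows downward; lengths in m; the calibration is good to about 2 mm. A picture is of the moment at which its call begins. There is no depth.
- bot.job_done(): hands the job in, once; it reports no verdict.
The state is a dict: "clock": time; "joint_pos": joint angles; "joint_vel": joint speeds; "tau": joint torques, N m; "eef_pos": TCP position; "tool_rot": TCP orientation; "ft_force": force on the tool from outside, world axes, zero at the start; "ft_torque": the same for the moment, N m; "grip_width": finger opening in m.
Only numpy, scipy, OpenCV 4.12 (cv2) and the standard library are available. Lean on these libraries where they do the work, as an engineer would, in place of code of your own. Each camera call takes 0.05 s, during which the arm holds its last target. There are 200 camera calls.

### The job

Switch on the branding iron's heater at the power unit with the red guard: lift the red guard with a fingertip, and while it is up push the toggle beneath it fully over to the back of the unit, then draw the finger out so that the guard drops shut again. Only touch and push; leave the blue-guarded switch as it is and everything else standing where it is.

Things in the scene. Friction and masses are not known exactly. Their poses are not given: they have to be found in the camera images.
- unit_red: power unit with the red guard: white box fixed to the table, 140 (x) x 120 (y) x 70 mm high. Origin: centre of its underside; x points to its back (away from the robot), z up. Switch on its top near the front edge: toggle pivot at x -48, y 0, z 78 mm; guard hinge at x -25, z 78 mm. Dial and lamp behind, from x 18 mm on, no part in the job
- unit_blue: power unit with the blue guard: white box fixed to the table, 140 (x) x 120 (y) x 70 mm high. Origin: centre of its underside; x points to its back (away from the robot), z up. Switch on its top near the front edge: toggle pivot at x -48, y 0, z 78 mm; guard hinge at x -25, z 78 mm. Dial and lamp behind, from x 18 mm on, no part in the job; to be left alone
- red_guard (a joint): angle of the red guard, a box-shaped cover over the toggle, in rad: 0 shut, grows as its front rises, stop at 1.1. Light (60 g, weak spring, under 1.5 N at the lip); it always falls shut when let go, so it must be kept up, for instance resting on the back of the finger, while the toggle is pushed
- red_lip (a point): middle of the guard's round front lip, 7 mm thick, 84 mm wide. Shut, it is at x -82, y 0, z 92 mm in the unit's frame: 12 mm in front of the box, 22 mm above its top, so a finger tilted forward (about 45 degrees) gets beneath it from the front. 59 mm from the hinge axis. From the lip a front skirt rises to the guard's top at z 120 mm; open below, 76 mm wide inside
- red_hinge (a point): middle of the red guard's hinge axis (along the unit's y), at x -25, y 0, z 78 mm in the unit's frame
- red_toggle (a joint): angle of the toggle under the red guard in rad: 0 is off (leaning 0.4 rad to the front, towards the robot), 0.8 is fully on (leaning 0.4 rad to the back). Stays where it is left; about 1 N at its tip moves it
- red_toggle_tip (a point): centre of the 9 mm ball at the tip of the steel toggle under the red guard, 30 mm from its pivot; about 106 mm above the table
- blue_guard (a joint): angle of the blue guard in rad, made as the red one; to be left shut
- blue_toggle_tip (a point): ball at the tip of the toggle under the blue guard; it may stand on or off; to be left as it is
- cake0: a ring-shaped cake slice, 72 mm across, 26 mm high; to be left where it is. Origin: centre of its underside
- cake1: another ring-shaped cake slice, 72 mm across, 26 mm high; to be left where it is. Origin: centre of its underside
- die: a loose brass branding die, 54 mm disc with a stem, 35 mm high; to be left where it is. Origin: centre of its underside
- die2: a loose copper branding die, 46 mm disc with a stem, 35 mm high; to be left where it is. Origin: centre of its underside
- sprayer: a white bottle with blue cap, 60 mm across, 170 mm high; to be left where it is. Origin: centre of its underside
- spatula: a spatula lying flat; to be left where it is
- bowl: a steel bowl, 110 mm across, 50 mm high; to be left where it is. Origin: centre of its underside
There are look-alikes about, which are no part of the job. What is shaped like the unit_red but orange, pink or turquoise is not meant.

How it is judged:
By the outcome, as a careful person would: the job done as asked, in the order asked, and still so for the second after the job is handed in, with the robot touching nothing.
It also fails if it takes over 35 s, if anything falls off the work surface, if the arm or the gripper's body presses on something with over 40 N, if the wrist force passes 120 N, or if a joint passes its speed limit or range.

## Working session

There is one attempt and no reset: what is moved stays moved. The work goes in short steps, Python scripts to look and compute and a tool call to move; the robot and the scene stay as the last step left them, time stands still between calls to the robot, and variables do not carry over. Pictures are saved under pics/ and viewed, about 8 in all and at most 12, crops included, and the job is handed in when it is done.

Besides the shell and the picture viewer there is one more tool, called after "Call:" by a JSON object that holds its "name" and its "arguments", one argument or row to a line. play_rows: Moves the arm, as the interface text tells. Its arguments: {"type":"object","properties":{"motion":{"type":"array","items":{"type":"object","properties":{"fingers":{"type":"number"},"translation":{"type":"array","items":{"type":"number"}},"roll":{"type":"number"}}}}},"required":["motion"]}

```bash
mkdir -p pics; ls
python3 - <<'E'
from workcell import bot
import cv2
for n in("top","side"):
    c=bot.camera(n); cv2.imwrite(f"pics/{n}0.png",c["pixels"][:,:,::-1]); print(n,c["intrinsics"],c["world_to_cam"])
o=bot.get_obs(); print(o)
E
```

```text
pics
top [[463.59487414   0.         322.36009362]
 [  0.         463.59487414 240.44122611]
 [  0.           0.           1.        ]] [[ 6.62301704e-04 -9.99905787e-01 -1.37105283e-02 -6.53153507e-02]
 [-9.95616267e-01  6.23006030e-04 -9.35299980e-02  4.25785098e-01]
 [ 9.35297280e-02  1.37123701e-02 -9.95522054e-01  1.19049692e+00]
 [ 0.00000000e+00  0.00000000e+00  0.00000000e+00  1.00000000e+00]]
side [[536.29332754   0.         320.02981575]
 [  0.         536.29332754 237.76769404]
 [  0.           0.           1.        ]] [[-0.96725313 -0.2537972   0.00289154  0.4034248 ]
 [-0.14792524  0.55443106 -0.81897761  0.17356927]
 [ 0.20625107 -0.79258639 -0.57381819  1.15590243]
 [ 0.          0.          0.          1.        ]]
{'clock': 0.1, 'joint_pos': array([1.26900952e+00, 2.41344934e-01, 3.89271945e-03, 1.33521869e+00,
       2.61458004e-05, 1.57079141e+00]), 'joint_vel': array([-0.0016527 , -0.00071345,  0.00345931, -0.00021218,  0.00041043,
        0.00036139]), 'tau': array([-2.90292946e-04, -3.73138189e+01,  2.53010076e+01,  1.08726608e-02,
        9.96725305e-06,  4.35596604e-06]), 'eef_pos': array([0.14844843, 0.47689907, 0.24451121]), 'tool_rot': array([ 8.05363560e-01,  5.92780446e-01, -7.62612577e-04,  5.45075991e-04]), 'ft_force': array([-0.50530906,  0.65488002, -0.30848321]), 'ft_torque': array([-0.04090616, -0.00405236,  0.00540818]), 'grip_width': 0.08529536587412827}
```

View pics/top0.png

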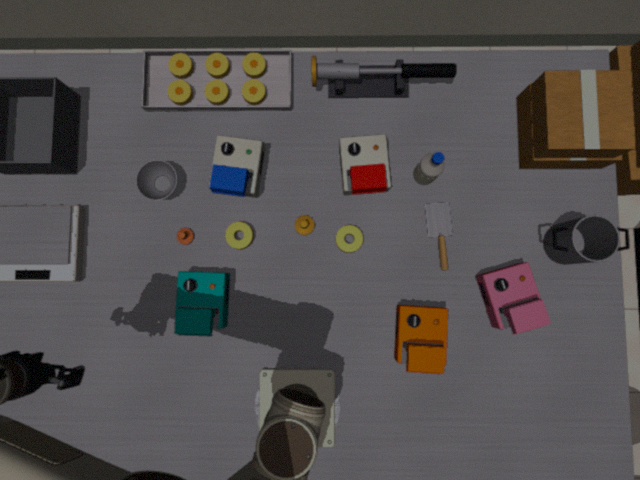

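View pics/side0.png

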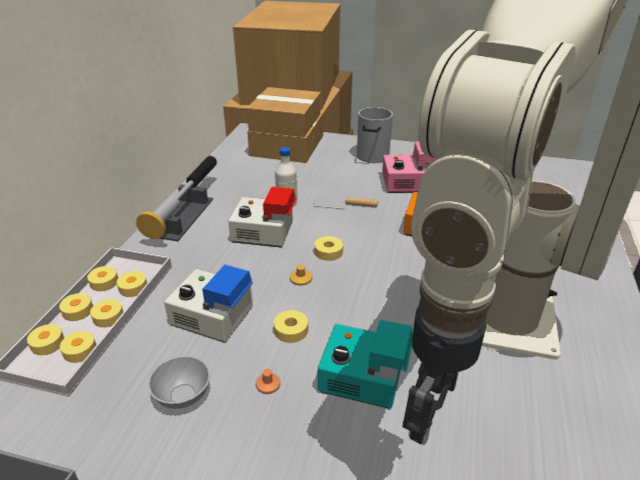

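The top view shows the red unit at about (366,165), with its guard at (368,178) and the sprayer to its right at (432,166). The tool can only point down, so I plan to push the guard's skirt up with a vertical finger. I'll enlarge the unit to get accurate positions.

Run:
```python
import cv2,numpy as np
a=cv2.imread("pics/top0.png")[125:205,330:400]; b=cv2.imread("pics/side0.png")[180:250,225:305]
a=cv2.resize(a,(400,457),interpolation=2,fx=0,fy=0);b=cv2.resize(b,(400,350),interpolation=2)
o=np.zeros((457,800,3),np.uint8);o[:,:400]=a;o[:350,400:]=b
cv2.imwrite("pics/crop0.png",o)
```

```text
(no output)
```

View pics/crop0.png

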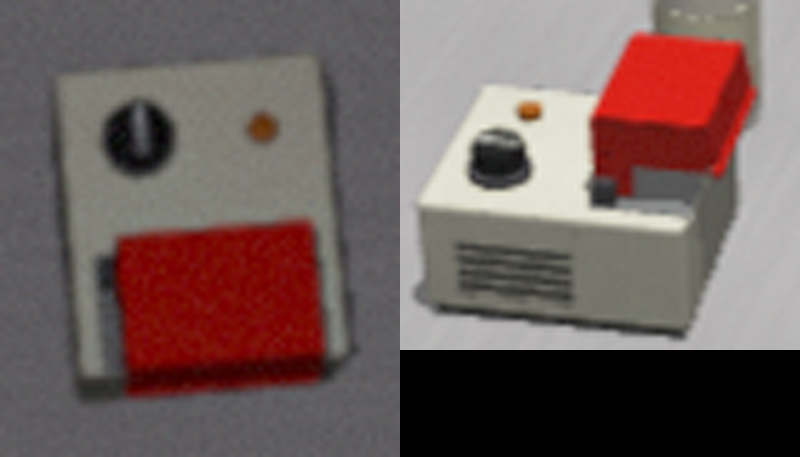

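```bash
cat > h.py <<'E'
import numpy as np, cv2
from scipy.optimize import least_squares
from workcell import bot
C={n:bot.camera(n) for n in("top","side")}
def proj(n,P):
    c=C[n]; q=np.atleast_2d(P)@c["world_to_cam"][:3,:3].T+c["world_to_cam"][:3,3]
    q=q@c["intrinsics"].T; return q[:,:2]/q[:,2:]
def w(p,U):
    c,s=np.cos(p[2]),np.sin(p[2]); return np.array(U)@np.array([[c,s,0],[-s,c,0],[0,0,1]])+[p[0],p[1],0]
E
python3 - <<'E'
from h import *
T=[((70,60,70),(60,76)),((70,-60,70),(321,57)),((-70,60,70),(80,378))]
S=[((70,60,70),(21,206)),((-70,60,70),(288,234)),((70,-60,70),(85,87)),((-70,60,0),(290,335)),((70,60,0),(18,300))]
tu=np.array([t[0] for t in T])/1e3; tp=np.array([t[1] for t in T])/5.714+[330,125]-.4
su=np.array([t[0] for t in S])/1e3; sp=np.array([t[1] for t in S])/5+[225,180]-.4
def f(p): return np.r_[(proj("top",w(p,tu))-tp).ravel(),(proj("side",w(p,su))-sp).ravel()]
r=least_squares(f,[.6,-.15,0],loss="soft_l1"); print(r.x,np.round(r.fun if 0 else f(r.x),1))
p=r.x; print("lip",w(p,[[-.082,0,.092]]),"pivot",w(p,[[-.048,0,.078]]))
print(np.round((proj("top",w(p,[[-.082,.042,.092],[-.082,-.042,.092]]))-[330,125])*5.714),np.round((proj("side",w(p,[[-.082,.042,.092],[-.082,-.042,.092]]))-[225,180])*5))
from scipy.spatial.transform import Rotation as R
o=bot.get_obs(); print(R.from_quat(o["tool_rot"]).as_matrix().round(3),o["eef_pos"],o["joint_pos"][5])
E
```

```text
[ 0.61978993 -0.17393403  0.07293413] [-0.8 -0.5  0.4 -0.7 -0.1  0.5 -1.2 -1.2 -0.2 -1.   0.4 -1.4  0.4  1.7
  2.   2.7]
lip [[ 0.53800793 -0.17990932  0.092     ]] pivot [[ 0.57191754 -0.17743176  0.078     ]]
[[122. 393.]
 [316. 379.]] [[316. 172.]
 [353.  87.]]
[[ 0.297  0.955 -0.   ]
 [ 0.955 -0.297 -0.001]
 [-0.001 -0.    -1.   ]] [0.1484941  0.47704634 0.24471182] 1.5707811572138188
```

Fit: the unit is at (0.620, -0.174) with yaw 0.073 rad, and the projected lip matches the picture. Next I move to 28 mm in front of the lip, up high, with the fingers shut and the tool y axis along the unit's x.

Call:
{"name": "play_rows", "arguments": {
  "motion": [
    {"fingers": 1,"translation": [-1.5,1.5,0],"roll": -1},
    {"fingers": 1,"translation": [-4,4,0],"roll": -3},
    {"fingers": 1,"translation": [-7,7,0],"roll": -5},
    {"fingers": 1,"translation": [-10,10,0],"roll": -7},
    {"fingers": 1,"translation": [-13,13,0],"roll": -9},
    {"fingers": 1,"translation": [-16,16,0],"roll": -11},
    {"fingers": 1,"translation": [-19,19,0],"roll": -13},
    {"fingers": 1,"translation": [-22,22,0],"roll": -15},
    {"fingers": 1,"translation": [-25,25,0],"roll": -17},
    {"fingers": 1,"translation": [-28,28,0],"roll": -19},
    {"fingers": 1,"translation": [-31,31,0],"roll": -20},
    {"fingers": 1,"translation": [-34,34,0],"roll": -21},
    {"fingers": 1,"translation": [-37,37,0],"roll": -21.5},
    {"fingers": 1,"translation": [-40,40,0],"roll": -21.5},
    {"fingers": 1,"translation": [-43,43,0],"roll": -21.5},
    {"fingers": 1,"translation": [-46,46,0],"roll": -21.5},
    {"fingers": 1,"translation": [-49,49,0],"roll": -21.5},
    {"fingers": 1,"translation": [-51.5,51.5,0],"roll": -21.5},
    {"fingers": 1,"translation": [-52.7,52.7,0],"roll": -21.5},
    {"fingers": 1,"translation": [-52.7,52.7,0],"roll": -21.5}
  ]
}}

```text
clock: 1.87
eef_pos: [0.4967, -0.1866, 0.2442]
tool_rot: [0.683, 0.731, -0.0, 0.0]
ft_force: [0.3, 0.7, 0.7]
grip_width: 0.0001
```

```bash
cat >> h.py <<'E'
P=np.array([.6198,-.1739,.0729])
def st():
    from scipy.spatial.transform import Rotation as R
    o=bot.get_obs(); c,s=np.cos(P[2]),np.sin(P[2]); d=o["eef_pos"][:2]-P[:2]
    M=R.from_quat(o["tool_rot"]).as_matrix()
    print("t",round(o["clock"],2),"unit xyz mm",np.round([1e3*(c*d[0]+s*d[1]),1e3*(-s*d[0]+c*d[1]),1e3*o["eef_pos"][2]],1),"yt",np.round(M[:,1],3),"zt",np.round(M[:,2],3),"F",np.round(o["ft_force"],1),"w",round(o["grip_width"],4),"q",np.round(o["joint_pos"],2))
def crop(name,tc,sc,k=6):
    o=[]
    for n,(u,v) in(("top",tc),("side",sc)):
        im=C[n]["pixels"][:,:,::-1]; o.append(cv2.resize(im[v-45:v+45,u-33:u+33],None,fx=k,fy=k,interpolation=2))
    cv2.imwrite(name,np.hstack(o))
E
python3 - <<'E'
from h import *
st(); crop("pics/c1.png",(367,175),(280,205))
E
```

```text
t 1.97 unit xyz mm [-125.3    0.   244.4] yt [ 0.997  0.072 -0.002] zt [-0.002  0.001 -1.   ] F [ 0.6  0.3 -0.8] w -0.0001 q [-0.35  0.3   0.08  1.35  0.   -0.43]
```

Call:
{"name": "play_rows", "arguments": {
  "motion": [
    {"fingers": 1,"translation": [0,0,1],"roll": 0},
    {"fingers": 1,"translation": [0,0,3],"roll": 0},
    {"fingers": 1,"translation": [0,0,5],"roll": 0},
    {"fingers": 1,"translation": [0,0,7],"roll": 0},
    {"fingers": 1,"translation": [0,0,9],"roll": 0},
    {"fingers": 1,"translation": [0,0,11],"roll": 0},
    {"fingers": 1,"translation": [0,0,11.8],"roll": 0},
    {"fingers": 1,"translation": [0,0,11.8],"roll": 0},
    {"fingers": 1,"translation": [0,0,11.8],"roll": 0}
  ]
}}

```text
clock: 2.72
eef_pos: [0.4948, -0.1815, 0.1275]
tool_rot: [0.68, 0.733, -0.0, -0.0]
ft_force: [0.1, 0.1, 1.2]
grip_width: 0.0
```

Run:
```python
from h import *
st(); crop("pics/c2.png",(360,185),(290,205))
e=bot.get_obs()["eef_pos"]; print(proj("side",[e,e-[0,0,.014]])-[257,160])
```

```text
t 2.82 unit xyz mm [-124.1    0.6  128.7] yt [0.997 0.074 0.002] zt [ 0.002 -0.001 -1.   ] F [ 0.7  0.2 -0.1] w -0.0001 q [-0.35  0.37 -0.13  1.07  0.   -0.43]
[[51.04050239 34.86811827]
 [51.09630914 39.72548348]]
```

View pics/c2.png

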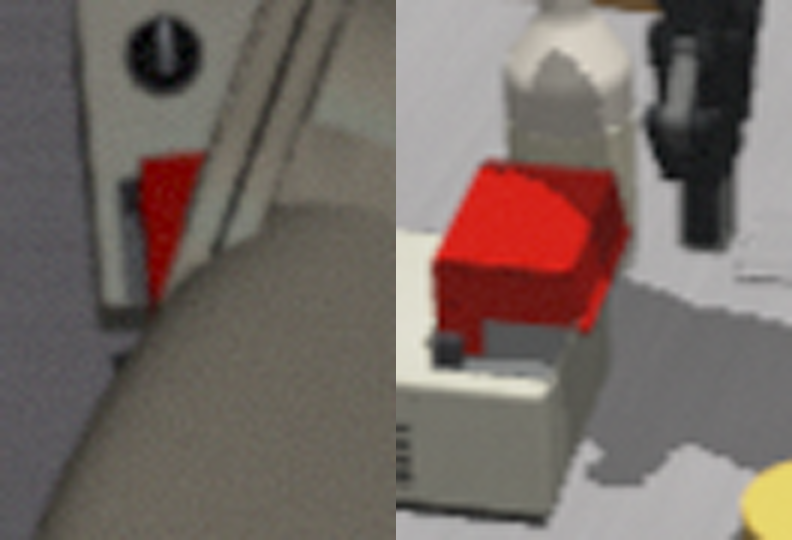

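The finger is narrow for about 30 mm above its tip, and its projected tip position agrees with the picture. A vertical face pressed against the lip and then swept upward will drag the lip up by friction. I'll lower first and find the contact.

Call:
{"name": "play_rows", "arguments": {
  "motion": [
    {"fingers": 1,"translation": [0,0.2,1],"roll": 0},
    {"fingers": 1,"translation": [0,0.5,2.5],"roll": 0},
    {"fingers": 1,"translation": [0,0.8,4],"roll": 0},
    {"fingers": 1,"translation": [0,1,4.6],"roll": 0},
    {"fingers": 1,"translation": [0,1.5,4.6],"roll": 0},
    {"fingers": 1,"translation": [0,2,4.6],"roll": 0},
    {"fingers": 1,"translation": [0,2.3,4.6],"roll": 0},
    {"fingers": 1,"translation": [0,2.5,4.6],"roll": 0},
    {"fingers": 1,"translation": [0,2.5,4.6],"roll": 0},
    {"fingers": 1,"translation": [0,2.5,4.6],"roll": 0}
  ]
}}

```text
clock: 3.65
eef_pos: [0.5205, -0.1807, 0.0819]
tool_rot: [0.681, 0.733, 0.0, 0.0]
ft_force: [0.4, 0.2, 0.2]
grip_width: -0.0002
```

Run:
```python
from h import *
st(); crop("pics/c3.png",(360,185),(285,205))
```

```text
t 3.75 unit xyz mm [-100.     0.6   81.6] yt [0.997 0.073 0.   ] zt [ 0. -0. -1.] F [-0.4  0.2  0. ] w -0.0004 q [-0.33  0.46 -0.12  0.98 -0.   -0.41]
```

View pics/c3.png

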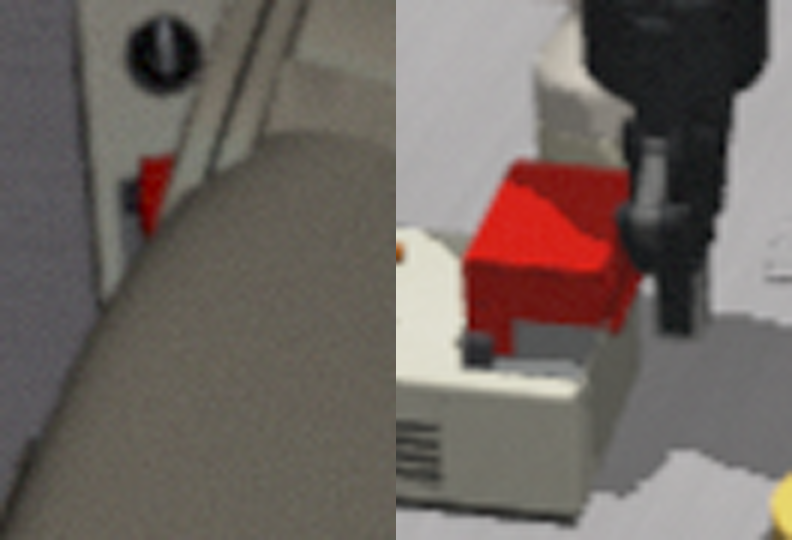

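Not yet touching: the finger is about 3 mm in front of the lip and well centred. I'll creep forward.

Call:
{"name": "play_rows", "arguments": {
  "motion": [
    {"fingers": 1,"translation": [0,0.2,0],"roll": 0},
    {"fingers": 1,"translation": [0,0.4,0],"roll": 0},
    {"fingers": 1,"translation": [0,0.5,0],"roll": 0},
    {"fingers": 1,"translation": [0,0.5,0],"roll": 0}
  ]
}}

```text
clock: 4.08
eef_pos: [0.5254, -0.1802, 0.0814]
tool_rot: [0.681, 0.733, 0.0, 0.0]
ft_force: [0.3, -0.2, 0.7]
grip_width: -0.0001
```

Run:
```python
from h import *
st()
```

```text
t 4.18 unit xyz mm [-94.9   0.6  81.3] yt [ 0.997  0.073 -0.   ] zt [-0.  0. -1.] F [-0.3 -0.6 -0.3] w 0.0 q [-0.33  0.47 -0.11  0.99  0.   -0.4 ]
```

Call:
{"name": "play_rows", "arguments": {
  "motion": [
    {"fingers": 1,"translation": [0,0.1,0],"roll": 0},
    {"fingers": 1,"translation": [0,0.2,0],"roll": 0},
    {"fingers": 1,"translation": [0,0.3,0],"roll": 0},
    {"fingers": 1,"translation": [0,0.3,0],"roll": 0}
  ]
}}

```text
clock: 4.52
eef_pos: [0.5263, -0.1801, 0.0809]
tool_rot: [0.681, 0.732, -0.001, -0.001]
ft_force: [-5.3, -0.5, 2.5]
grip_width: 0.0001
```

Run:
```python
from h import *
st()
```

```text
t 4.62 unit xyz mm [-93.7   0.7  80.9] yt [ 0.997  0.073 -0.004] zt [-0.004 -0.    -1.   ] F [-4.2 -1.   2.2] w -0.0001 q [-0.33  0.48 -0.1   1.   -0.   -0.4 ]
```

Contact came at TCP x = -94.5, about 2 mm later than expected, with a soft 5 N push. Now I sweep up and back along the lip's arc.

Call:
{"name": "play_rows", "arguments": {
  "motion": [
    {"fingers": 1,"translation": [0,0.03,-0.35],"roll": 0},
    {"fingers": 1,"translation": [0,0.08,-0.7],"roll": 0},
    {"fingers": 1,"translation": [0,0.18,-1.05],"roll": 0},
    {"fingers": 1,"translation": [0,0.33,-1.4],"roll": 0},
    {"fingers": 1,"translation": [0,0.5,-1.75],"roll": 0},
    {"fingers": 1,"translation": [0,0.68,-2.1],"roll": 0},
    {"fingers": 1,"translation": [0,0.86,-2.45],"roll": 0},
    {"fingers": 1,"translation": [0,1.05,-2.8],"roll": 0},
    {"fingers": 1,"translation": [0,1.25,-3.1],"roll": 0},
    {"fingers": 1,"translation": [0,1.5,-3.4],"roll": 0},
    {"fingers": 1,"translation": [0,1.5,-3.4],"roll": 0}
  ]
}}

```text
clock: 5.53
eef_pos: [0.544, -0.1789, 0.1162]
tool_rot: [0.681, 0.733, 0.0, 0.001]
ft_force: [-1.7, 0.0, 0.4]
grip_width: -0.0003
```

Run:
```python
from h import *
st(); crop("pics/c4.png",(360,185),(285,200))
```

```text
t 5.63 unit xyz mm [-76.8   0.5 115.4] yt [0.997 0.073 0.   ] zt [ 0. -0. -1.] F [-0.2 -0.3  0.9] w -0.0001 q [-0.32  0.47 -0.02  1.09 -0.   -0.39]
```

View pics/c4.png

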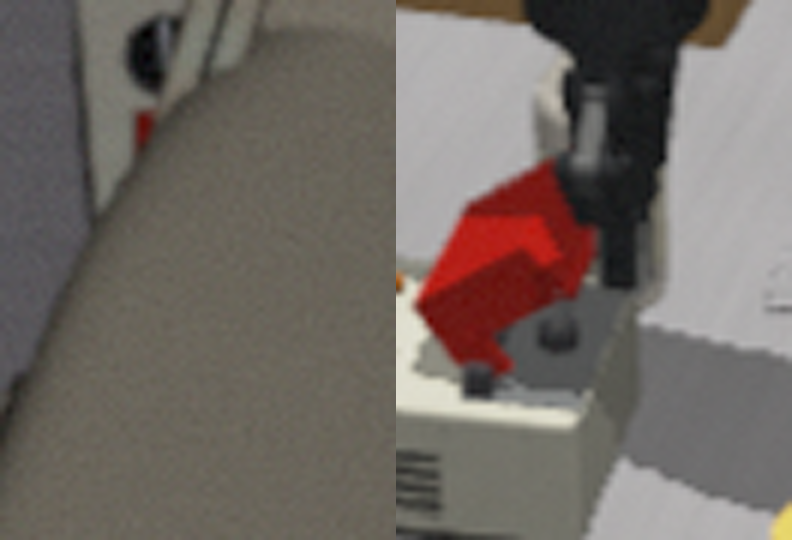

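The guard is up about 0.6 rad, with its lip resting on the finger and the toggle visible beneath. Now I push back into the toggle, lowering the tip slightly.

Call:
{"name": "play_rows", "arguments": {
  "motion": [
    {"fingers": 1,"translation": [0,0.2,0],"roll": 0},
    {"fingers": 1,"translation": [0,0.4,0],"roll": 0},
    {"fingers": 1,"translation": [0,0.6,0],"roll": 0},
    {"fingers": 1,"translation": [0,0.8,0],"roll": 0},
    {"fingers": 1,"translation": [0,1.0,0],"roll": 0},
    {"fingers": 1,"translation": [0,1.2,0.1],"roll": 0},
    {"fingers": 1,"translation": [0,1.35,0.3],"roll": 0},
    {"fingers": 1,"translation": [0,1.5,0.5],"roll": 0},
    {"fingers": 1,"translation": [0,1.65,0.8],"roll": 0},
    {"fingers": 1,"translation": [0,1.8,1.0],"roll": 0},
    {"fingers": 1,"translation": [0,2.0,1.2],"roll": 0},
    {"fingers": 1,"translation": [0,2.0,1.2],"roll": 0}
  ]
}}

```text
clock: 6.63
eef_pos: [0.5632, -0.1774, 0.1027]
tool_rot: [0.681, 0.733, -0.0, -0.0]
ft_force: [-2.2, -0.9, 0.1]
grip_width: 0.0002
```

Run:
```python
from h import *
st(); crop("pics/c5.png",(360,185),(280,200))
```

```text
t 6.73 unit xyz mm [-56.8   0.7 102.7] yt [ 0.997  0.074 -0.   ] zt [-0.  0. -1.] F [-0.3 -0.   0.1] w 0.0 q [-0.31  0.51  0.02  1.08  0.   -0.38]
```

View pics/c5.png

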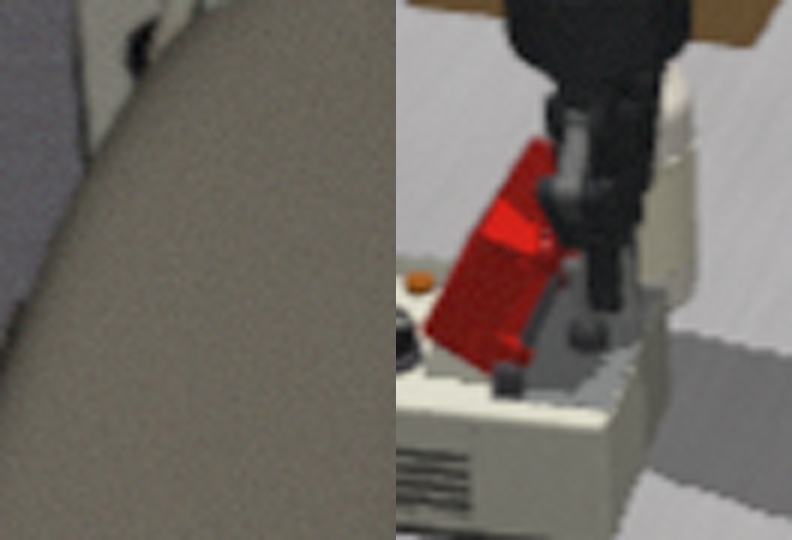

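The guard is at about 0.95 rad and the finger is over the boot at (588,330). I push on in small steps until the stop is felt.

Call:
{"name": "play_rows", "arguments": {
  "motion": [
    {"fingers": 1,"translation": [0,0.1,0.1],"roll": 0},
    {"fingers": 1,"translation": [0,0.2,0.1],"roll": 0},
    {"fingers": 1,"translation": [0,0.3,0.1],"roll": 0},
    {"fingers": 1,"translation": [0,0.3,0.1],"roll": 0}
  ]
}}

```text
clock: 7.07
eef_pos: [0.5659, -0.1771, 0.1021]
tool_rot: [0.681, 0.733, -0.0, -0.0]
ft_force: [-1.2, -0.3, -0.3]
grip_width: -0.0001
```

Run:
```python
from h import *
st()
```

```text
t 7.17 unit xyz mm [-54.    0.7 102.1] yt [ 0.997  0.073 -0.   ] zt [-0.  0. -1.] F [-2.2 -0.2  0.4] w 0.0 q [-0.3   0.52  0.03  1.08  0.   -0.38]
```

Call:
{"name": "play_rows", "arguments": {
  "motion": [
    {"fingers": 1,"translation": [0,0.1,0],"roll": 0},
    {"fingers": 1,"translation": [0,0.2,0],"roll": 0},
    {"fingers": 1,"translation": [0,0.35,0],"roll": 0},
    {"fingers": 1,"translation": [0,0.5,0],"roll": 0},
    {"fingers": 1,"translation": [0,0.5,0],"roll": 0}
  ]
}}

```text
clock: 7.58
eef_pos: [0.5674, -0.177, 0.1017]
tool_rot: [0.681, 0.732, -0.003, -0.003]
ft_force: [-10.4, -0.9, 5.3]
grip_width: -0.0
```

Run:
```python
from h import *
st(); crop("pics/c6.png",(360,185),(280,200))
```

```text
t 7.68 unit xyz mm [-52.5   0.7 101.7] yt [ 0.997  0.073 -0.008] zt [-0.008 -0.    -1.   ] F [-11.2  -0.2   5.4] w 0.0001 q [-0.3   0.52  0.04  1.09 -0.   -0.37]
```

View pics/c6.png

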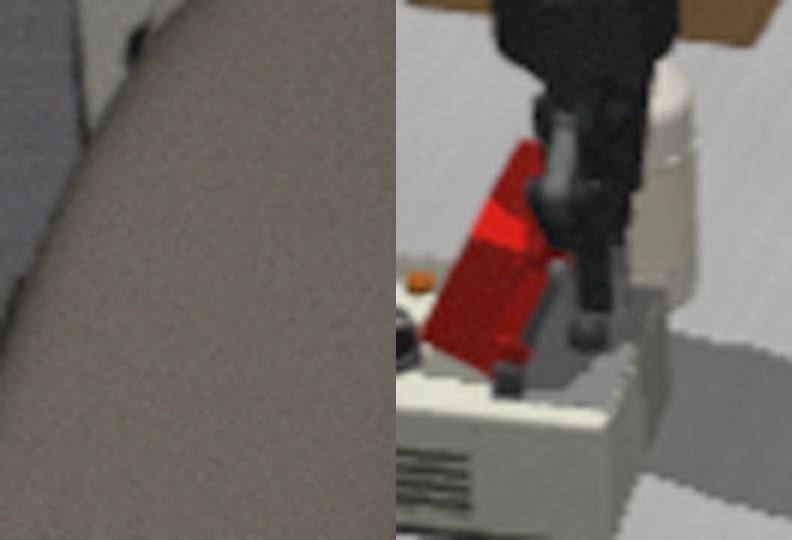

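Run:
```python
from h import *
for i in range(3):
    o=bot.get_obs(); print(o["ft_force"].round(1),o["ft_torque"].round(3)); bot.camera("side")
p=P.copy(); p[:2]+=.0022*np.array([np.cos(P[2]),np.sin(P[2])])
for a in(0,.4,.6,.7,.8):
    print(a,((proj("side",w(p,[[-.048+.03*np.sin(a-.4),0,.078+.03*np.cos(a-.4)]]))-[247,155])*6+[396,0]).round())
for x in (-46,-43,-40): print(x,((proj("side",w(p,[[x/1e3,.0145,.09]]))-[247,155])*6+[396,0]).round())
im=C["side"]["pixels"][:,:,::-1]; cv2.imwrite("pics/c7.png",cv2.resize(im[185:225,255:300],None,fx=14,fy=14,interpolation=2))
```

```text
[-9.9 -1.6  5.6] [-0.247  2.119  0.039]
[-10.2  -1.4   4.9] [-0.224  2.197  0.056]
[-11.2  -1.3   4.2] [-0.197  2.082  0.029]
0 [[608. 271.]]
0.4 [[581. 263.]]
0.6 [[567. 263.]]
0.7 [[560. 264.]]
0.8 [[554. 265.]]
-46 [[569. 317.]]
-43 [[562. 316.]]
-40 [[555. 316.]]
```

View pics/c7.png

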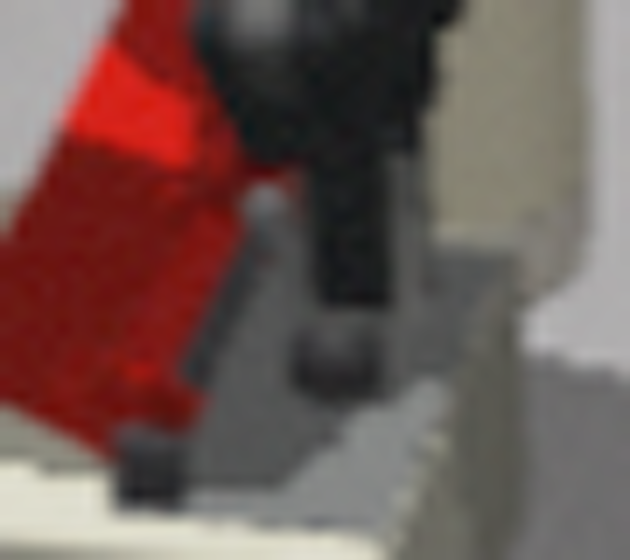

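The ball at (274,200) sits clearly ahead of the finger's face, close to the projection for 0.8 rad, and the finger is pressing low on the stem against a hard stop. I'll press a little more to confirm.

Call:
{"name": "play_rows", "arguments": {
  "motion": [
    {"fingers": 1,"translation": [0,0.15,0],"roll": 0},
    {"fingers": 1,"translation": [0,0.3,0],"roll": 0},
    {"fingers": 1,"translation": [0,0.3,0],"roll": 0}
  ]
}}

```text
clock: 8.18
eef_pos: [0.5676, -0.1769, 0.1015]
tool_rot: [0.681, 0.732, -0.005, -0.005]
ft_force: [-17.5, -1.4, 9.4]
grip_width: -0.0
```

Run:
```python
from h import *
st(); print(bot.get_obs()["ft_torque"])
```

```text
t 8.28 unit xyz mm [-52.2   0.8 101.5] yt [ 0.997  0.072 -0.013] zt [-0.013 -0.    -1.   ] F [-17.   -1.8   9.4] w 0.0 q [-0.3   0.53  0.05  1.1  -0.   -0.37]
[-0.30044727  3.39711057  0.06572492]
```

It is a solid stop: 6 N more force moved it only 0.3 mm, with the force slanted like the leaning stem. Now I draw the finger straight out to the front.

Call:
{"name": "play_rows", "arguments": {
  "motion": [
    {"fingers": 1,"translation": [0,-0.5,0],"roll": 0},
    {"fingers": 1,"translation": [0,-1.0,0],"roll": 0},
    {"fingers": 1,"translation": [0,-1.5,0],"roll": 0},
    {"fingers": 1,"translation": [0,-2.0,0],"roll": 0},
    {"fingers": 1,"translation": [0,-2.5,0],"roll": 0},
    {"fingers": 1,"translation": [0,-3.0,0],"roll": 0},
    {"fingers": 1,"translation": [0,-3.5,0],"roll": 0},
    {"fingers": 1,"translation": [0,-4.0,0],"roll": 0},
    {"fingers": 1,"translation": [0,-4.5,0],"roll": 0},
    {"fingers": 1,"translation": [0,-5.0,0],"roll": 0},
    {"fingers": 1,"translation": [0,-6.0,0],"roll": 0},
    {"fingers": 1,"translation": [0,-7.5,0],"roll": 0},
    {"fingers": 1,"translation": [0,-9.0,-1],"roll": 0},
    {"fingers": 1,"translation": [0,-10.5,-3],"roll": 0},
    {"fingers": 1,"translation": [0,-12,-6],"roll": 0},
    {"fingers": 1,"translation": [0,-14,-9],"roll": 0},
    {"fingers": 1,"translation": [0,-15,-12],"roll": 0},
    {"fingers": 1,"translation": [0,-15,-12],"roll": 0},
    {"fingers": 1,"translation": [0,-15,-12],"roll": 0}
  ]
}}

```text
clock: 9.87
eef_pos: [0.4252, -0.1884, 0.2247]
tool_rot: [0.681, 0.732, 0.001, 0.003]
ft_force: [-0.5, -0.5, -0.4]
grip_width: -0.0
```

Run:
```python
from h import *
st(); crop("pics/c8.png",(360,185),(275,210))
cv2.imwrite("pics/side9.png",C["side"]["pixels"][:,:,::-1])
```

```text
t 9.97 unit xyz mm [-196.1    0.6  221.9] yt [0.997 0.073 0.   ] zt [ 0.  0. -1.] F [-0.8  0.2  0.3] w -0.0 q [-0.42  0.18 -0.13  1.26  0.   -0.49]
```

View pics/c8.png

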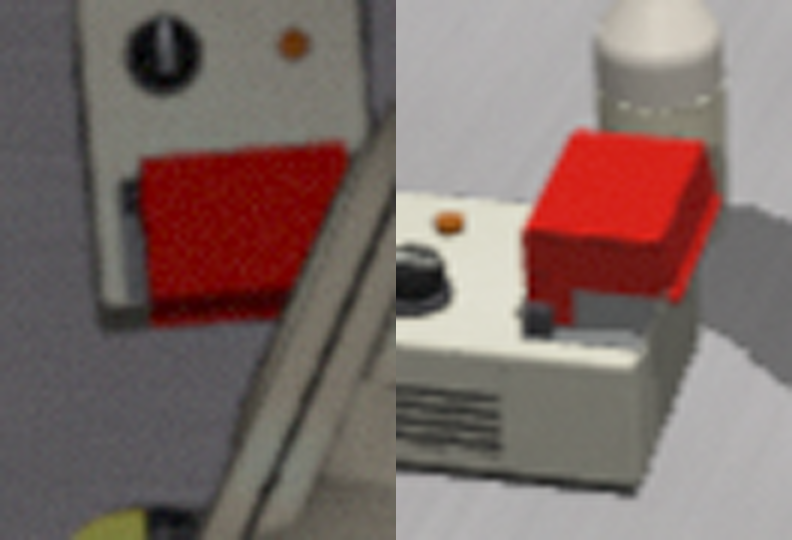

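View pics/side9.png

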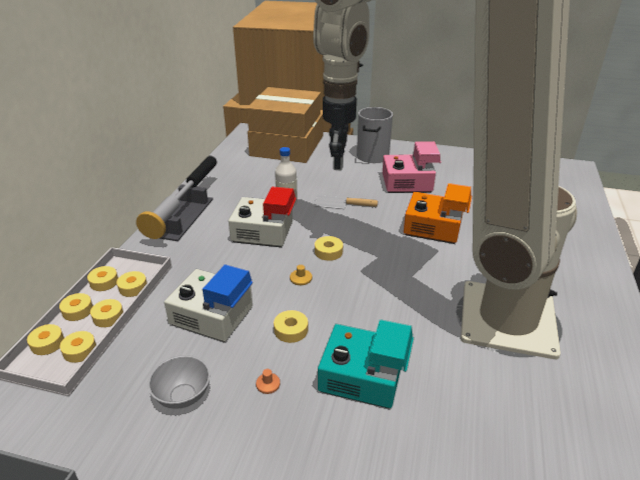

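Run:
```python
from workcell import bot
print(bot.job_done())
```

```text
the job is handed in; nothing more can be done
None
```

I lifted the red guard with the closed, downward-pointing fingertips, pushed the toggle to the back, then drew the finger out to the front and the guard dropped shut. The job is handed in, at about 10 s on the robot's clock.

**How the lift went:** the moves only allow a vertical tool, so I could not tilt the finger under the lip as described. I pressed the fingertip against the lip and swept up and back until the guard rested on the finger.

**Toggle:** it appears fully on.
- The push ended at a hard stop: force rose from about 11 N to 17 N with only 0.3 mm more movement.
- While the guard was up, the toggle's ball sat where the camera projection puts it at about 0.75–0.8 rad.
- I could not see the toggle again once the guard had shut. The stop I felt could in part have been the guard's own end stop.

**Final pictures:**
- The red guard is shut and the arm is clear, with about 0 N on the tool.
- The blue guard is still shut, and the cakes, dies, sprayer, spatula and bowl look unmoved by eye.
- The red unit's lamp stayed orange throughout, while the blue unit's is green. The task says the lamp plays no part, so I did not treat it as a check.

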